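# Grease a keyed stirrer shaft and hold it home in its drive hub

## Robot

A 6-joint arm with a two-finger parallel gripper is mounted at the origin on the work surface. World frame = base frame: x ahead of the robot, y to its left, z up, the work surface at z = 0. Lengths are in m, angles in rad, forces in N, time in s.
With the tool pointing down it reaches from about 0.4 to 0.825 m from the base axis. Payload 7 kg.
Tool frame: the origin (TCP) lies on the centre line of the jaws, within the pads' length; the fingertips stand 22 mm ahead of it and the grasp point (between the pads) lies 3 mm ahead of it (arm.tcp_to_tips is the distance from the TCP to the fingertips, in m); z points along the fingers, y is the line along which they close (so a half turn about z gives the same grasp; the last joint's range is limited). The gripper opens to 88 mm and grips with 3 to 60 N. Pads are 19 mm wide; open, the fingers measure 130 mm over their backs; the gripper's body (78 mm by 193 mm) begins 47 mm behind the grasp point.
Start: joints at [1.517, 0.359, 0.012, 0, -1.224, -0.288], TCP at [0.226, 0.636, 0.249] pointing down, gripper open.
Joint ranges: [-3.07, 3.07], [-1.43, 2.12], [-1.02, 1.25], [-3.03, 1.67], [-3.05, -0], [-3.03, 3.03]. Speed limits (rad/s): [2.39, 2.39, 3.01, 3.14, 3.14, 3.14].

## Interface

Orientations are given as [roll, pitch, yaw] about the fixed x, y, z axes, in that order (R = Rz(yaw) Ry(pitch) Rx(roll)).
In Python, from station import arm gives the robot as it stands.
- The arm moves only by the tool jog_arm, never from a script. Its argument "targets" is a list of rows, each an object of numbers: "dx", "dy", "dz": the shift along the tool's x, y, z in mm; "rx", "ry", "rz": the turn, a rotation vector about the tool's x, y, z in rad; "gripper": the closure, from 0 (fully open) to 1 (shut). In form: [{"dx": .., "dy": .., "dz": .., "rx": .., "ry": .., "rz": .., "gripper": ..}, ...]. A call has exactly 8 rows; each row is the pose to reach, as a shift and turn from the pose commanded when the call began, along the tool's axes at that moment; what a row does not reach only later rows make up. A row lasts 1/12 s, in which the tool goes at most 41.7 mm and 7.16 degrees, less where a joint would pass 70% of its speed; a pose out of reach is approached as far as the arm can. A call with a gripper value outside its range is refused whole. The fingers move at their own pace and stop on an object; "force" is the grip in N (left out, the last holds). Time passes only in rows, so rows that repeat a pose let the fingers close, or fill a call up. It gives the time, the measured TCP pose, the force, the opening and the grip force at its end, in the units of the state.
- arm.get_state(): the state, without advancing time (a new reading comes with each control period).
- arm.grab_frame(name): name is "scene" or "top"; returns a dict with "frame" (420x560x3 uint8, red, green, blue), "z_map" (420x560 float32, m along the optical axis (not along the pixel's ray), 0 where there is no reading), "fx", "fy", "cx", "cy" (pixels), "view" (4x4, takes a point from world to camera coordinates). Camera axes: x right, y down, z forward; pixel columns grow to the right and rows downward; lengths in m; the calibration is good to about 2 mm. A picture is of the moment at which its call begins.
- arm.job_done(): hands the job in; it is judged then, once.
The state is a dict: "t": time; "q": joint angles; "qd": joint speeds; "joint_efforts": joint torques, N m; "eef_pos": TCP position; "ee_rot": TCP orientation; "force": force on the tool from outside, world axes, zero at the start; "moment": the same for the moment, N m; "width": finger opening in m; "gripper_force": force on a finger pad.
Only numpy, scipy, OpenCV 4.12 (cv2) and the standard library are available. Lean on these libraries where they do the work, as an engineer would, in place of code of your own. Each camera call takes 0.05 s, during which the arm holds its last target. There are 200 camera calls.

## Task

Take the keyed shaft by its head out of the wooden stand, dip its lower end well inside the small steel grease pot, then put it upright into the hub of the grey drive unit: push, and turn it until its key slips into the hub's keyway, then push on against the spring until the collar sits down on the hub. Finish while still holding the shaft pressed fully home (the spring throws it out again if you let go). Do not tip over or shove away the pot, and leave the jar, the white tray and the hole punch alone.

Things in the scene. Friction and masses are not known exactly. Their poses are not given: they have to be found in the camera images.
- shaft: Loose steel shaft, 101 mm long, 0.2 to 0.3 kg, upright in the wooden stand. Origin: centre of its lower end; z up along it; x towards its key. From below: 14 mm round (tapered to 9 mm over the lowest 6 mm), key beside it from 16 to 40 mm, round collar of 32 mm diameter at 40 to 45 mm, 14 mm neck up to 75 mm, aluminium head at 75 to 101 mm.
- shaft_tip (a point): Centre of the shaft's lower end face (the shaft's origin).
- shaft_grip (a point): Middle of the head, 88 mm above the lower end, to grip from above. Two flat parallel sides 24 mm apart face +y and -y of the shaft. Seen from above the head is 34 mm long plus a pointed nose: blunt end at x = -18 mm, nose tip at x = +27 mm, on the same side as the key.
- shaft_key (a point): Outer face of the key, half-way up it (28 mm above the lower end): a rib 6 mm wide (across y) that sticks out on the +x side to 12 mm from the shaft's axis, from 16 to 40 mm above the lower end; its lowest 3 mm form a V-shaped point.
- stand: Fixed pale wooden block 70 x 70 x 24 mm with one round hole, 15 mm across and 14 mm deep, in the middle of its top; the shaft's lower end stands in it, on the hole's floor 10 mm above the table. Origin: centre of its underside. Lift the shaft straight up at least 20 mm to clear it.
- pot: Loose small open steel pot (nearly empty grease pot), 66 mm outer diameter, 60 mm inner diameter, 36 mm high, inner floor 5 mm above the table, about 0.3 kg. Origin: centre of its underside.
- pot_rim (a point): Centre of the pot's open mouth, 36 mm above the table. To dip, bring the shaft's lower end 15 to 28 mm below this, near the pot's axis.
- drive: Fixed grey drive unit, a box 130 x 110 mm, 45 mm high, with a round upright steel hub (52 mm diameter, 45 to 93 mm high) in the middle of its top. Origin: centre of its underside, z up. The hub's keyway points along the unit's +x, turned by an unknown angle between -0.45 and +0.45 rad about z; the hub does not turn by hand.
- hub_mouth (a point): Centre of the hub's bore (15.5 mm) at its flat top, 93 mm above the table. Keyway: one slot 9 mm wide through the hub's wall, bore to outside, full height. See its angle in an image, or rest the key on the hub's top (lower end 16 mm below this point) and turn with light pressure until the key drops in; it slides in freely within about 0.1 rad.
- hub_home (a point): Where the centre of the shaft's lower end is when fully home, 40 mm below the mouth on the bore's axis: the collar then sits on the hub. On the way a sprung plunger in the bore meets the lower end at 28 mm depth; it pushes back with 4 N there, rising to 10 N when home.
- jar: Loose small glass jar with brass cap, 36 mm diameter, 52 mm high; bystander. Origin: centre of its underside.
- tray: Loose open white tray 70 x 90 x 45 mm; bystander. Origin: centre of its underside.
- punch: Loose green hole punch on a wooden base 110 x 70 mm, 67 mm high; bystander. Origin: centre of its underside.
Mind the look-alikes: they are no part of the job. What is shaped like the shaft but purple or red is not meant.

How it is judged:
By the outcome, as a careful person would: the job done as asked, in the order asked, and still so for the second after the job is handed in, while the arm keeps its last pose, push and grip.
It also fails if it takes over 58 s, if anything falls off the work surface, if the arm or the gripper's body presses on something with over 40 N, if the wrist force passes 120 N, or if a joint passes its speed limit or range.

## Working session

There is one attempt and no reset: what is moved stays moved. The work goes in short steps, Python scripts to look and compute and a tool call to move; the robot and the scene stay as the last step left them, time stands still between calls to the robot, and variables do not carry over. Pictures are saved under pics/ and viewed, at most 10 in all, crops included, and the job is handed in when it is done.

Besides the shell and the picture viewer there is one more tool, called after ">>>" in YAML: its name, and indented under it one key for each argument. jog_arm: Moves the arm, as the interface text tells. Its arguments: {"type":"object","properties":{"targets":{"type":"array","items":{"type":"object","properties":{"dx":{"type":"number"},"dy":{"type":"number"},"dz":{"type":"number"},"rx":{"type":"number"},"ry":{"type":"number"},"rz":{"type":"number"},"gripper":{"type":"number"}}}},"force":{"type":"number"}},"required":["targets"]}

```bash
mkdir -p pics; ls
python3 - <<'E'
from station import arm
import cv2,numpy as np,pickle
for n in("scene","top"):
    f=arm.grab_frame(n); pickle.dump(f,open(n+".pkl","wb"))
    cv2.imwrite(f"pics/{n}0.png",f["frame"][:,:,::-1]); print(n,f["fx"],f["cx"],f["cy"],np.round(f["view"],3).tolist())
s=arm.get_state();print(s)
E
```

```text
pics
scene 459.6019659588141 274.69546357498166 210.67196431065085 [[0.561, 0.827, -0.023, -0.334], [0.464, -0.337, -0.819, -0.207], [-0.686, 0.449, -0.573, 1.327], [0.0, 0.0, 0.0, 1.0]]
top 438.9188349213456 282.96072867729157 208.11282519851585 [[0.004, -1.0, -0.001, 0.043], [-0.995, -0.004, -0.097, 0.579], [0.097, 0.001, -0.995, 0.923], [0.0, 0.0, 0.0, 1.0]]
{'t': 0.1, 'q': array([ 1.51711100e+00,  3.59305472e-01,  1.11731930e-02, -2.72029631e-04,
       -1.22411029e+00, -2.88076719e-01]), 'qd': array([ 0.00131202, -0.00336419,  0.00040661,  0.00084585,  0.00041266,
        0.00030107]), 'joint_efforts': array([-1.27538842e-03, -5.84163022e+01,  2.93752563e+01,  7.01550230e+00,
        1.01777460e-02, -5.34989636e-05]), 'eef_pos': array([0.22613936, 0.63557485, 0.24773916]), 'ee_rot': array([ 3.14013334e+00, -1.65720840e-04, -3.41854543e-01]), 'force': array([-0.54193222, -0.87234066, -1.10232064]), 'moment': array([-0.01598672,  0.00385335,  0.00684377]), 'gripper_force': 0.0, 'width': 0.08776309534681942}
```

View pics/scene0.png

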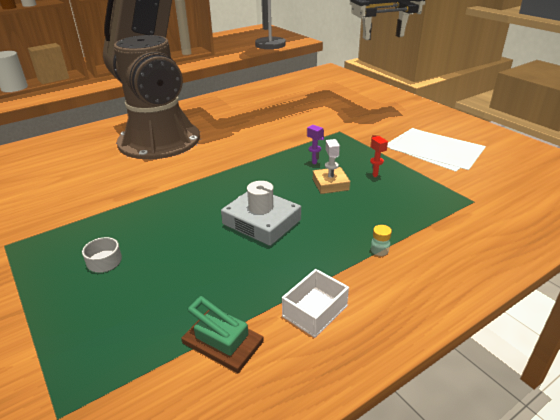

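View pics/top0.png

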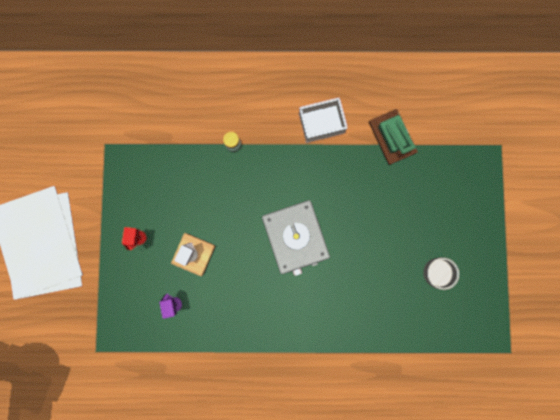

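The scene view shows a grey-headed shaft in the wooden stand at (333,148). The top view shows it at (186,255). The look-alikes are purple (scene 315,132; top 168,308) and red (scene 378,145; top 130,238). By the description I choose the grey one in the wooden stand. The pot is at top (443,273) and the drive hub at top (296,236). Next is a close crop of the shaft and hub in both views.

```bash
cat > h.py <<'E'
import numpy as np,cv2,pickle
def ray(f,u,v,z):
    "pixel -> world point on plane at height z"
    R,t=f["view"][:3,:3],f["view"][:3,3]
    d=R.T@np.array([(u-f["cx"])/f["fx"],(v-f["cy"])/f["fy"],1.]); c=-R.T@t
    return c+d*(z-c[2])/d[2]
def proj(f,p):
    q=f["view"][:3,:3]@np.asarray(p)+f["view"][:3,3]
    return np.array([f["fx"]*q[0]/q[2]+f["cx"],f["fy"]*q[1]/q[2]+f["cy"]])
def crop(f,u,v,r=25,s=400):
    return cv2.resize(f["frame"][v-r:v+r,u-r:u+r,::-1],(s,s),interpolation=cv2.INTER_CUBIC)
def cloud(f):
    z=f["z_map"];v,u=np.mgrid[:z.shape[0],:z.shape[1]]
    P=np.stack([(u-f["cx"])/f["fx"]*z,(v-f["cy"])/f["fy"]*z,z],-1)
    R,t=f["view"][:3,:3],f["view"][:3,3]
    W=(P-t)@R; W[z==0]=np.nan
    return W
E
python3 - <<'E'
from h import *
S=pickle.load(open("scene.pkl","rb"));T=pickle.load(open("top.pkl","rb"))
a=np.hstack([crop(T,188,252,25,300),crop(T,296,237,25,300)])
b=np.hstack([crop(S,333,160,30,300),crop(S,261,200,25,300)])
cv2.imwrite("pics/c1.png",np.vstack([a,b]))
W=cloud(T)
def rg(n,m,zl,zh,W=W):
    P=W[m[1]:m[3],m[0]:m[2]].reshape(-1,3);P=P[(P[:,2]>zl)&(P[:,2]<zh)]
    print(n,len(P),P.mean(0).round(4),P.min(0).round(4),P.max(0).round(4)); 
    if len(P)>4: print(cv2.minAreaRect((P[:,:2]*1000).astype(np.float32)),cv2.minEnclosingCircle((P[:,:2]*1000).astype(np.float32)))
rg("head",(170,235,212,275),.098,.125)
rg("hub",(270,205,325,270),.085,.1)
rg("drive",(255,195,335,275),.035,.055)
rg("stand",(165,225,222,280),.018,.03)
rg("pot",(420,250,465,295),.028,.045)
rg("purple",(155,290,190,325),.08,.16)
E
```

```text
head 236 [0.4781 0.2397 0.1102] [0.4586 0.2241 0.0982] [0.5019 0.2571 0.1147]
((481.7768249511719, 238.78753662109375), (23.9859676361084, 42.49702835083008), 65.2617416381836) ((480.79510498046875, 238.6810302734375), 22.237192153930664)
hub 438 [0.5154 0.019  0.0931] [ 0.4927 -0.0059  0.0856] [0.541  0.0445 0.0983]
((516.912841796875, 19.301923751831055), (48.282894134521484, 50.37223434448242), 0.1732940971851349) ((516.8695068359375, 19.479679107666016), 25.945524215698242)
drive 2696 [0.5161 0.0199 0.0449] [ 0.4406 -0.0507  0.0353] [0.5935 0.0895 0.0524]
((515.8557739257812, 18.944076538085938), (132.37930297851562, 109.91719818115234), 18.86947250366211) ((517.0604248046875, 19.842912673950195), 82.30550384521484)
stand 732 [0.4782 0.234  0.0242] [0.4346 0.1958 0.0182] [0.5225 0.2851 0.0299]
((478.45208740234375, 240.61105346679688), (70.21086883544922, 70.36620330810547), 67.4756088256836) ((478.5369873046875, 240.42642211914062), 48.30809783935547)
pot 204 [ 0.4402 -0.295   0.0342] [ 0.4078 -0.3253  0.028 ] [ 0.473  -0.2605  0.0401]
((440.39642333984375, -292.7207336425781), (65.02018737792969, 64.87194061279297), 3.167847156524658) ((440.20050048828125, -293.3160095214844), 33.17688751220703)
purple 278 [0.375  0.2716 0.0986] [0.3554 0.2572 0.0802] [0.3999 0.2885 0.1046]
((378.2229309082031, 274.0223083496094), (44.776580810546875, 25.416566848754883), 15.725714683532715) ((377.5158386230469, 273.4911193847656), 23.213193893432617)
```

View pics/c1.png

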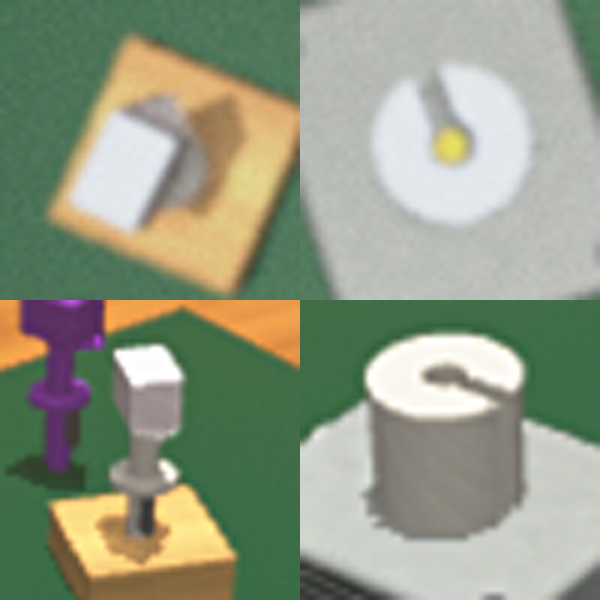

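The crop shows the grey shaft in the stand. Its nose and key point up and to the right in the top view, so yaw is about -0.43. The hub keyway runs from the bore at crop (452,147) to (430,75), an angle of about 0.3 rad, and the yellow plunger sits in the bore.

```bash
cat >> h.py <<'E'
from scipy.spatial.transform import Rotation as Ro
def go(arm,p,yaw):
    s=arm.get_state();R=Ro.from_euler('xyz',s["ee_rot"]);Rt=Ro.from_euler('xyz',[np.pi,0,yaw])
    print("t",round(s["t"],2),"pos",s["eef_pos"].round(4),s["ee_rot"].round(4),"F",s["force"].round(1),"w",round(s["width"],4))
    print("d mm",(R.inv().apply(np.array(p)-s["eef_pos"])*1000).round(1),"r",(R.inv()*Rt).as_rotvec().round(3))
E
python3 - <<'E'
from h import *
from station import arm
S=pickle.load(open("scene.pkl","rb"));T=pickle.load(open("top.pkl","rb"))
go(arm,[.478,.2405,.2],-.432)
# hub & keyway: dark px on hub-top plane
for n,f in(("S",S),("T",T)):
    W=cloud(f); v,u=np.mgrid[:420,:560]
    P=np.stack([ray(f,a,b,.093) for a,b in zip(u.ravel(),v.ravel())]).reshape(420,560,3) if 0 else None
    R,t=f["view"][:3,:3],f["view"][:3,3];c=-R.T@t
    d=np.stack([(u-f["cx"])/f["fx"],(v-f["cy"])/f["fy"],np.ones(u.shape)],-1)@R
    P=c+d*((.093-c[2])/d[...,2])[...,None]
    g=cv2.cvtColor(f["frame"],cv2.COLOR_RGB2GRAY)
    near=np.hypot(P[...,0]-.516,P[...,1]-.019)<.035
    br=near&(g>195)
    cn,_=cv2.findContours(br.astype(np.uint8),0,2);k=cv2.convexHull(max(cn,key=cv2.contourArea))[:,0]
    q=np.array([ray(f,a,b,.093)[:2] for a,b in k])
    (cx,cy),r=cv2.minEnclosingCircle((q*1000).astype(np.float32)); e=cv2.fitEllipse((q*1000).astype(np.float32))
    print(n,"hub",cx,cy,r,e)
    C=np.array(e[0])/1000
    rel=P[...,:2]-C;rr=np.hypot(*rel.transpose(2,0,1)); m=(rr>.010)&(rr<.021)
    th=np.arctan2(rel[...,1],rel[...,0])[m];w=np.clip(210-g[m].astype(float),0,80)
    w[np.abs(th-.3)>.6]=0
    print("keyway",(th*w).sum()/w.sum(),w.sum())
W=cloud(S)
for n,m,lo,hi in(("head",(315,135,352,165),.105,.12),("hub",(240,178,280,215),.09,.1),("drive",(215,185,305,245),.04,.05),("stand",(310,165,355,195),.021,.028)):
    P=W[m[1]:m[3],m[0]:m[2]].reshape(-1,3);P=P[(P[:,2]>lo)&(P[:,2]<hi)]
    print(n,len(P),P[:,2].mean(),cv2.minAreaRect((P[:,:2]*1000).astype(np.float32)))
E
```

```text
t 0.1 pos [0.2261 0.6356 0.2477] [ 3.1401e+00 -2.0000e-04 -3.4190e-01] F [-0.5 -0.9 -1.1] w 0.0878
d mm [369.7 287.7  48.2] r [ 0.001 -0.     0.09 ]
S hub 521.579345703125 16.493568420410156 26.408178329467773 ((520.9501342773438, 16.34284782409668), (50.90716552734375, 52.44452667236328), 44.407752990722656)
keyway 0.37021268272074387 769.0
T hub 517.8633422851562 18.390127182006836 27.702159881591797 ((518.1622924804688, 18.570140838623047), (53.65245819091797, 54.577598571777344), 121.80035400390625)
keyway 0.35593802163380456 1025.0
head 91 0.10948220369501947 ((481.3594665527344, 237.32476806640625), (23.528268814086914, 33.08609390258789), 62.99250030517578)
hub 260 0.09193429832263349 ((519.8289184570312, 16.531862258911133), (50.53736877441406, 51.94195556640625), 70.2587890625)
drive 1428 0.043846858398410446 ((520.0210571289062, 17.610305786132812), (131.60031127929688, 112.89838409423828), 18.640422821044922)
stand 426 0.023255172631837323 ((482.486572265625, 238.26443481445312), (71.75772094726562, 73.80368041992188), 68.327392578125)
```

>>> jog_arm:
  targets:
    - {"dx": 31, "dy": 24, "dz": 4, "rz": 0.01, "gripper": 0.35}
    - {"dx": 62, "dy": 48, "dz": 8, "rz": 0.02, "gripper": 0.35}
    - {"dx": 93, "dy": 72, "dz": 12, "rz": 0.03, "gripper": 0.35}
    - {"dx": 124, "dy": 96, "dz": 16, "rz": 0.04, "gripper": 0.35}
    - {"dx": 155, "dy": 120, "dz": 20, "rz": 0.05, "gripper": 0.35}
    - {"dx": 186, "dy": 144, "dz": 24, "rz": 0.06, "gripper": 0.35}
    - {"dx": 217, "dy": 168, "dz": 28, "rz": 0.07, "gripper": 0.35}
    - {"dx": 248, "dy": 192, "dz": 32, "rz": 0.08, "gripper": 0.35}

```text
invalid input at $.targets[0]: expected keys dx, dy, dz, rx, ry, rz, gripper
```

```bash
python3 -c "
from h import *
from station import arm
go(arm,[.480,.2395,.2],-.432)"
```

```text
t 0.1 pos [0.2261 0.6356 0.2477] [ 3.1401e+00 -2.0000e-04 -3.4190e-01] F [-0.5 -0.9 -1.1] w 0.0878
d mm [371.9 288.   48.2] r [ 0.001 -0.     0.09 ]
```

>>> jog_arm:
  targets:
    - {"dx": 31, "dy": 24, "dz": 4, "rx": 0, "ry": 0, "rz": 0.01, "gripper": 0.35}
    - {"dx": 62, "dy": 48, "dz": 8, "rx": 0, "ry": 0, "rz": 0.02, "gripper": 0.35}
    - {"dx": 93, "dy": 72, "dz": 12, "rx": 0, "ry": 0, "rz": 0.03, "gripper": 0.35}
    - {"dx": 124, "dy": 96, "dz": 16, "rx": 0, "ry": 0, "rz": 0.04, "gripper": 0.35}
    - {"dx": 155, "dy": 120, "dz": 20, "rx": 0, "ry": 0, "rz": 0.05, "gripper": 0.35}
    - {"dx": 186, "dy": 144, "dz": 24, "rx": 0, "ry": 0, "rz": 0.06, "gripper": 0.35}
    - {"dx": 217, "dy": 168, "dz": 28, "rx": 0, "ry": 0, "rz": 0.07, "gripper": 0.35}
    - {"dx": 248, "dy": 192, "dz": 32, "rx": 0, "ry": 0, "rz": 0.08, "gripper": 0.35}

```text
t: 0.77
eef_pos: [0.396, 0.37, 0.2163]
ee_rot: [3.141, 0.0, -0.422]
force: [1.0, 0.2, -0.9]
width: 0.0574
gripper_force: 0.0
```

```bash
python3 -c "
from h import *
from station import arm
go(arm,[.480,.2395,.2],-.432)"
```

```text
t 0.77 pos [0.396  0.37   0.2163] [ 3.1414e+00  1.0000e-04 -4.2200e-01] F [ 1.   0.2 -0.9] w 0.0574
d mm [130.1  84.7  16.3] r [0.   0.   0.01]
```

>>> jog_arm:
  targets:
    - {"dx": 28, "dy": 18, "dz": 4, "rx": 0, "ry": 0, "rz": 0.01, "gripper": 0.35}
    - {"dx": 56, "dy": 37, "dz": 8, "rx": 0, "ry": 0, "rz": 0.01, "gripper": 0.35}
    - {"dx": 84, "dy": 55, "dz": 12, "rx": 0, "ry": 0, "rz": 0.01, "gripper": 0.35}
    - {"dx": 108, "dy": 71, "dz": 16, "rx": 0, "ry": 0, "rz": 0.01, "gripper": 0.35}
    - {"dx": 122, "dy": 80, "dz": 16, "rx": 0, "ry": 0, "rz": 0.01, "gripper": 0.35}
    - {"dx": 130.5, "dy": 85, "dz": 16, "rx": 0, "ry": 0, "rz": 0.01, "gripper": 0.35}
    - {"dx": 130.5, "dy": 85, "dz": 16, "rx": 0, "ry": 0, "rz": 0.01, "gripper": 0.35}
    - {"dx": 130.5, "dy": 85, "dz": 16, "rx": 0, "ry": 0, "rz": 0.01, "gripper": 0.35}

```text
t: 1.43
eef_pos: [0.4799, 0.2409, 0.2005]
ee_rot: [3.142, 0.0, -0.433]
force: [-0.8, -0.5, -0.3]
width: 0.0571
gripper_force: 0.0
```

Run:
```python
from h import *
from station import arm
go(arm,[.480,.2395,.101],-.432)
f=arm.grab_frame("scene");g=arm.grab_frame("top")
cv2.imwrite("pics/a1.png",np.hstack([crop(f,333,140,45,400),crop(g,188,252,45,400)]))
```

```text
t 1.43 pos [0.4799 0.2409 0.2005] [ 3.1416e+00  2.0000e-04 -4.3280e-01] F [-0.8 -0.5 -0.3] w 0.0571
d mm [ 0.7  1.3 99.5] r [ 0.     0.    -0.001]
```

View pics/a1.png

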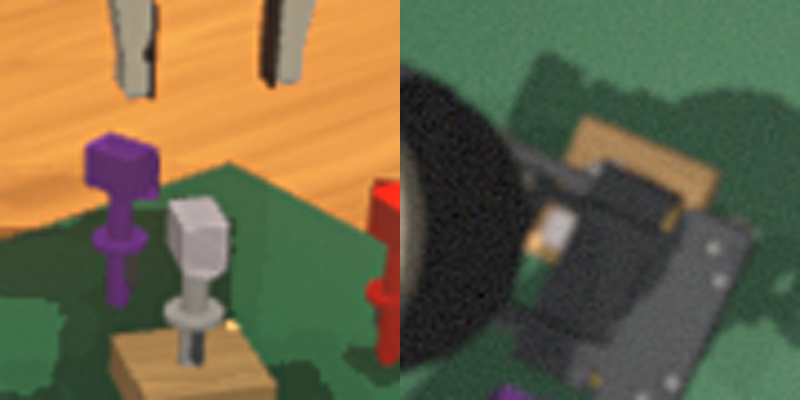

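The crop shows the open fingers straddling the grey head from above: tips at (135,95) and (280,85), head at (198,230). The fingers are clear of the purple and red look-alikes, so I'm descending.

>>> jog_arm:
  targets:
    - {"dx": 0.7, "dy": 1.3, "dz": 20, "rx": 0, "ry": 0, "rz": 0, "gripper": 0.35}
    - {"dx": 0.7, "dy": 1.3, "dz": 40, "rx": 0, "ry": 0, "rz": 0, "gripper": 0.35}
    - {"dx": 0.7, "dy": 1.3, "dz": 60, "rx": 0, "ry": 0, "rz": 0, "gripper": 0.35}
    - {"dx": 0.7, "dy": 1.3, "dz": 80, "rx": 0, "ry": 0, "rz": 0, "gripper": 0.35}
    - {"dx": 0.7, "dy": 1.3, "dz": 93, "rx": 0, "ry": 0, "rz": 0, "gripper": 0.35}
    - {"dx": 0.7, "dy": 1.3, "dz": 99.5, "rx": 0, "ry": 0, "rz": 0, "gripper": 0.35}
    - {"dx": 0.7, "dy": 1.3, "dz": 99.5, "rx": 0, "ry": 0, "rz": 0, "gripper": 0.35}
    - {"dx": 0.7, "dy": 1.3, "dz": 99.5, "rx": 0, "ry": 0, "rz": 0, "gripper": 0.35}

```text
t: 2.2
eef_pos: [0.4799, 0.2402, 0.1014]
ee_rot: [3.141, -0.0, -0.431]
force: [0.7, 0.3, 0.9]
width: 0.0567
gripper_force: 0.0
```

>>> jog_arm:
  targets:
    - {"dx": 0, "dy": 0, "dz": 0, "rx": 0, "ry": 0, "rz": 0, "gripper": 0.9}
    - {"dx": 0, "dy": 0, "dz": 0, "rx": 0, "ry": 0, "rz": 0, "gripper": 0.9}
    - {"dx": 0, "dy": 0, "dz": 0, "rx": 0, "ry": 0, "rz": 0, "gripper": 0.9}
    - {"dx": 0, "dy": 0, "dz": 0, "rx": 0, "ry": 0, "rz": 0, "gripper": 0.9}
    - {"dx": 0, "dy": 0, "dz": 0, "rx": 0, "ry": 0, "rz": 0, "gripper": 0.9}
    - {"dx": 0, "dy": 0, "dz": 0, "rx": 0, "ry": 0, "rz": 0, "gripper": 0.9}
    - {"dx": 0, "dy": 0, "dz": 0, "rx": 0, "ry": 0, "rz": 0, "gripper": 0.9}
    - {"dx": 0, "dy": 0, "dz": 0, "rx": 0, "ry": 0, "rz": 0, "gripper": 0.9}
  force: 15

```text
t: 2.87
eef_pos: [0.4801, 0.2395, 0.1013]
ee_rot: [-3.141, -0.0, -0.432]
force: [-0.8, -0.2, 3.6]
width: 0.024
gripper_force: 15.0
```

>>> jog_arm:
  targets:
    - {"dx": 0, "dy": 0, "dz": 0, "rx": 0, "ry": 0, "rz": 0, "gripper": 0.9}
    - {"dx": 0, "dy": 0, "dz": 0, "rx": 0, "ry": 0, "rz": 0, "gripper": 0.9}
    - {"dx": 0, "dy": 0, "dz": -8, "rx": 0, "ry": 0, "rz": 0, "gripper": 0.9}
    - {"dx": 0, "dy": 0, "dz": -22, "rx": 0, "ry": 0, "rz": 0, "gripper": 0.9}
    - {"dx": 0, "dy": 0, "dz": -48, "rx": 0, "ry": 0, "rz": 0, "gripper": 0.9}
    - {"dx": 0, "dy": 0, "dz": -80, "rx": 0, "ry": 0, "rz": 0, "gripper": 0.9}
    - {"dx": 0, "dy": 0, "dz": -110, "rx": 0, "ry": 0, "rz": 0, "gripper": 0.9}
    - {"dx": 0, "dy": 0, "dz": -120, "rx": 0, "ry": 0, "rz": 0, "gripper": 0.9}
  force: 45

```text
t: 3.53
eef_pos: [0.4812, 0.2403, 0.2257]
ee_rot: [-3.137, -0.003, -0.431]
force: [0.7, 0.5, -1.8]
width: 0.0237
gripper_force: 45.0
```

Run:
```python
from h import *
from station import arm
go(arm,[.442,-.294,.22],-.432)
f=arm.grab_frame("scene");pickle.dump(f,open("s2.pkl","wb"))
g=arm.grab_frame("top");pickle.dump(g,open("t2.pkl","wb"))
cv2.imwrite("pics/a2.png",np.hstack([crop(f,333,120,50,400),crop(g,188,252,50,400)]))
W=cloud(f)
P=W[80:200,300:370].reshape(-1,3);
for lo,hi in((.125,.155),(.155,.172),(.176,.19),(.19,.2)):
    Q=P[(P[:,2]>lo)&(P[:,2]<hi)&(np.hypot(P[:,0]-.48,P[:,1]-.24)<.04)]; print(lo,len(Q),Q.mean(0).round(4) if len(Q) else 0,)
s=arm.get_state();print(s["force"],s["moment"],s["gripper_force"])
```

```text
t 3.53 pos [0.4812 0.2403 0.2257] [-3.1369e+00 -2.6000e-03 -4.3120e-01] F [ 0.7  0.5 -1.8] w 0.0237
d mm [187.7 501.8   3.9] r [-0.005 -0.003  0.001]
0.125 45 [0.4861 0.2352 0.1451]
0.155 46 [0.488  0.2344 0.1629]
0.176 82 [0.4859 0.2359 0.1802]
0.19 30 [0.4859 0.2354 0.1949]
[ 0.51486252 -0.31232373 -4.05282791] [ 1.54007244e-05  3.92012240e-02 -4.12307551e-02] 44.999263286590576
```

View pics/a2.png

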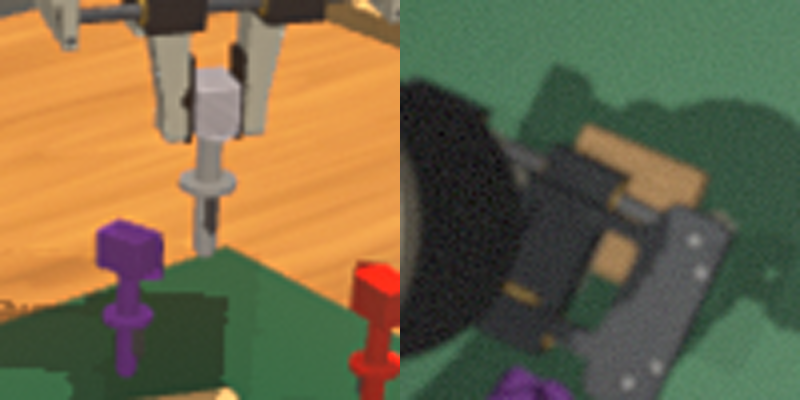

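The shaft is gripped and hangs straight, with its tip at crop (205,250) and the stand left behind. I'm now carrying it high to the pot.

>>> jog_arm:
  targets:
    - {"dx": 6, "dy": 16, "dz": 0, "rx": 0, "ry": 0, "rz": 0, "gripper": 0.9}
    - {"dx": 17, "dy": 45, "dz": 0, "rx": 0, "ry": 0, "rz": 0, "gripper": 0.9}
    - {"dx": 30, "dy": 80, "dz": 0, "rx": 0, "ry": 0, "rz": 0, "gripper": 0.9}
    - {"dx": 43, "dy": 115, "dz": 0, "rx": 0, "ry": 0, "rz": 0, "gripper": 0.9}
    - {"dx": 56, "dy": 150, "dz": 0, "rx": 0, "ry": 0, "rz": 0, "gripper": 0.9}
    - {"dx": 69, "dy": 185, "dz": 0, "rx": 0, "ry": 0, "rz": 0, "gripper": 0.9}
    - {"dx": 82, "dy": 220, "dz": 0, "rx": 0, "ry": 0, "rz": 0, "gripper": 0.9}
    - {"dx": 95, "dy": 255, "dz": 0, "rx": 0, "ry": 0, "rz": 0, "gripper": 0.9}

```text
t: 4.3
eef_pos: [0.4573, -0.034, 0.219]
ee_rot: [3.14, 0.003, -0.432]
force: [1.1, -0.8, -2.8]
width: 0.0237
gripper_force: 45.0
```

>>> jog_arm:
  targets:
    - {"dx": 13, "dy": 35, "dz": 0, "rx": 0, "ry": 0, "rz": 0, "gripper": 0.9}
    - {"dx": 26, "dy": 70, "dz": 0, "rx": 0, "ry": 0, "rz": 0, "gripper": 0.9}
    - {"dx": 39, "dy": 105, "dz": 0, "rx": 0, "ry": 0, "rz": 0, "gripper": 0.9}
    - {"dx": 52, "dy": 140, "dz": 0, "rx": 0, "ry": 0, "rz": 0, "gripper": 0.9}
    - {"dx": 65, "dy": 175, "dz": 0, "rx": 0, "ry": 0, "rz": 0, "gripper": 0.9}
    - {"dx": 78, "dy": 210, "dz": 0, "rx": 0, "ry": 0, "rz": 0, "gripper": 0.9}
    - {"dx": 88, "dy": 235, "dz": 0, "rx": 0, "ry": 0, "rz": 0, "gripper": 0.9}
    - {"dx": 92, "dy": 246, "dz": 0, "rx": 0, "ry": 0, "rz": 0, "gripper": 0.9}

```text
t: 4.97
eef_pos: [0.438, -0.2964, 0.2184]
ee_rot: [3.141, 0.005, -0.435]
force: [-0.1, -0.2, -2.8]
width: 0.0238
gripper_force: 45.0
```

Run:
```python
from h import *
from station import arm
S=pickle.load(open("scene.pkl","rb"));P=cloud(S)[230:280,75:130].reshape(-1,3);P=P[(P[:,2]>.03)&(P[:,2]<.042)]
print("pot S",cv2.minEnclosingCircle((P[:,:2]*1000).astype(np.float32)))
go(arm,[.442,-.294,.105],-.432)
```

```text
pot S ((443.10052490234375, -296.619873046875), 34.677791595458984)
t 4.97 pos [ 0.438  -0.2964  0.2184] [ 3.1409  0.0045 -0.4346] F [-0.1 -0.2 -2.8] w 0.0238
d mm [  3.2  -4.  113.3] r [ 0.001  0.005 -0.003]
```

>>> jog_arm:
  targets:
    - {"dx": 3, "dy": -2, "dz": 10, "rx": 0, "ry": 0, "rz": 0, "gripper": 0.9}
    - {"dx": 3, "dy": -2, "dz": 35, "rx": 0, "ry": 0, "rz": 0, "gripper": 0.9}
    - {"dx": 3, "dy": -2, "dz": 65, "rx": 0, "ry": 0, "rz": 0, "gripper": 0.9}
    - {"dx": 3, "dy": -2, "dz": 90, "rx": 0, "ry": 0, "rz": 0, "gripper": 0.9}
    - {"dx": 3, "dy": -2, "dz": 105, "rx": 0, "ry": 0, "rz": 0, "gripper": 0.9}
    - {"dx": 3, "dy": -2, "dz": 114, "rx": 0, "ry": 0, "rz": 0, "gripper": 0.9}
    - {"dx": 3, "dy": -2, "dz": 114, "rx": 0, "ry": 0, "rz": 0, "gripper": 0.9}
    - {"dx": 3, "dy": -2, "dz": 114, "rx": 0, "ry": 0, "rz": 0, "gripper": 0.9}

```text
t: 5.63
eef_pos: [0.4433, -0.2928, 0.1065]
ee_rot: [3.141, 0.002, -0.431]
force: [0.4, -1.0, -2.4]
width: 0.0234
gripper_force: 45.0
```

>>> jog_arm:
  targets:
    - {"dx": 0, "dy": 0, "dz": 0, "rx": 0, "ry": 0, "rz": 0, "gripper": 0.9}
    - {"dx": 0, "dy": 0, "dz": 0, "rx": 0, "ry": 0, "rz": 0, "gripper": 0.9}
    - {"dx": 0, "dy": 0, "dz": 0, "rx": 0, "ry": 0, "rz": 0, "gripper": 0.9}
    - {"dx": 0, "dy": 0, "dz": 0, "rx": 0, "ry": 0, "rz": 0, "gripper": 0.9}
    - {"dx": 0, "dy": 0, "dz": 0, "rx": 0, "ry": 0, "rz": 0, "gripper": 0.9}
    - {"dx": 0, "dy": 0, "dz": 0, "rx": 0, "ry": 0, "rz": 0, "gripper": 0.9}
    - {"dx": 0, "dy": 0, "dz": 0, "rx": 0, "ry": 0, "rz": 0, "gripper": 0.9}
    - {"dx": 0, "dy": 0, "dz": 0, "rx": 0, "ry": 0, "rz": 0, "gripper": 0.9}

```text
t: 6.3
eef_pos: [0.4436, -0.2933, 0.1071]
ee_rot: [-3.142, -0.0, -0.432]
force: [0.6, 0.4, -2.4]
width: 0.0237
gripper_force: 45.0
```

Run:
```python
from h import *
from station import arm
go(arm,[.518,.018,.245],.36)
f=arm.grab_frame("scene");g=arm.grab_frame("top")
cv2.imwrite("pics/a3.png",np.hstack([crop(f,102,235,40,400),crop(g,443,273,40,400)]))
```

```text
t 6.3 pos [ 0.4436 -0.2933  0.1071] [-3.1416e+00 -1.0000e-04 -4.3190e-01] F [ 0.6  0.4 -2.4] w 0.0237
d mm [ -62.7 -313.8 -137.9] r [ 0.    -0.    -0.792]
```

View pics/a3.png

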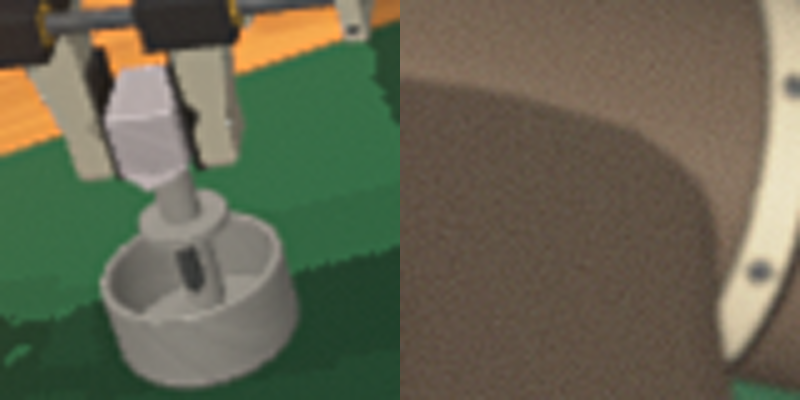

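The tip is inside the pot, about 20 mm below the rim and near its axis; the pot's mouth is around crop (195,260) and it is undisturbed. Next: lift out and carry to the hub, turning to the keyway angle.

>>> jog_arm:
  targets:
    - {"dx": 0, "dy": 0, "dz": -20, "rx": 0, "ry": 0, "rz": 0, "gripper": 0.9}
    - {"dx": 0, "dy": 0, "dz": -55, "rx": 0, "ry": 0, "rz": 0, "gripper": 0.9}
    - {"dx": 0, "dy": 0, "dz": -90, "rx": 0, "ry": 0, "rz": 0, "gripper": 0.9}
    - {"dx": -4, "dy": -20, "dz": -120, "rx": 0, "ry": 0, "rz": -0.1, "gripper": 0.9}
    - {"dx": -12, "dy": -60, "dz": -138, "rx": 0, "ry": 0, "rz": -0.2, "gripper": 0.9}
    - {"dx": -20, "dy": -100, "dz": -138, "rx": 0, "ry": 0, "rz": -0.3, "gripper": 0.9}
    - {"dx": -28, "dy": -140, "dz": -138, "rx": 0, "ry": 0, "rz": -0.4, "gripper": 0.9}
    - {"dx": -36, "dy": -180, "dz": -138, "rx": 0, "ry": 0, "rz": -0.5, "gripper": 0.9}

```text
t: 7.07
eef_pos: [0.4863, -0.1131, 0.2458]
ee_rot: [-3.141, -0.002, 0.072]
force: [1.4, -0.9, -2.7]
width: 0.0239
gripper_force: 45.0
```

>>> jog_arm:
  targets:
    - {"dx": 11, "dy": -36, "dz": 0, "rx": 0, "ry": 0, "rz": -0.1, "gripper": 0.9}
    - {"dx": 22, "dy": -72, "dz": 0, "rx": 0, "ry": 0, "rz": -0.2, "gripper": 0.9}
    - {"dx": 32, "dy": -104, "dz": 0, "rx": 0, "ry": 0, "rz": -0.29, "gripper": 0.9}
    - {"dx": 38, "dy": -123, "dz": 0, "rx": 0, "ry": 0, "rz": -0.29, "gripper": 0.9}
    - {"dx": 40.5, "dy": -130.5, "dz": 0, "rx": 0, "ry": 0, "rz": -0.29, "gripper": 0.9}
    - {"dx": 40.5, "dy": -130.5, "dz": 0, "rx": 0, "ry": 0, "rz": -0.29, "gripper": 0.9}
    - {"dx": 40.5, "dy": -130.5, "dz": 0, "rx": 0, "ry": 0, "rz": -0.29, "gripper": 0.9}
    - {"dx": 40.5, "dy": -130.5, "dz": 0, "rx": 0, "ry": 0, "rz": -0.29, "gripper": 0.9}

```text
t: 7.73
eef_pos: [0.5174, 0.0173, 0.2449]
ee_rot: [3.142, 0.001, 0.357]
force: [0.1, 0.1, -3.2]
width: 0.0239
gripper_force: 45.0
```

Run:
```python
from h import *
from station import arm
go(arm,[.518,.018,.195],.36)
```

```text
t 7.73 pos [0.5174 0.0173 0.2449] [3.1416e+00 5.0000e-04 3.5730e-01] F [ 0.1  0.1 -3.2] w 0.0239
d mm [ 0.8 -0.4 49.9] r [ 0.     0.001 -0.003]
```

>>> jog_arm:
  targets:
    - {"dx": 0.5, "dy": -0.5, "dz": 20, "rx": 0, "ry": 0, "rz": 0, "gripper": 0.9}
    - {"dx": 0.5, "dy": -0.5, "dz": 40, "rx": 0, "ry": 0, "rz": 0, "gripper": 0.9}
    - {"dx": 0.5, "dy": -0.5, "dz": 50, "rx": 0, "ry": 0, "rz": 0, "gripper": 0.9}
    - {"dx": 0.5, "dy": -0.5, "dz": 55, "rx": 0, "ry": 0, "rz": 0, "gripper": 0.9}
    - {"dx": 0.5, "dy": -0.5, "dz": 55, "rx": 0, "ry": 0, "rz": 0, "gripper": 0.9}
    - {"dx": 0.5, "dy": -0.5, "dz": 55, "rx": 0, "ry": 0, "rz": 0, "gripper": 0.9}
    - {"dx": 0.5, "dy": -0.5, "dz": 55, "rx": 0, "ry": 0, "rz": 0, "gripper": 0.9}
    - {"dx": 0.5, "dy": -0.5, "dz": 55, "rx": 0, "ry": 0, "rz": 0, "gripper": 0.9}

```text
t: 8.4
eef_pos: [0.5186, 0.0189, 0.1911]
ee_rot: [3.141, -0.002, 0.358]
force: [-0.1, 0.1, -2.4]
width: 0.0236
gripper_force: 45.0
```

Run:
```python
from h import *
from station import arm
go(arm,[.518,.018,.195],.36)
f=arm.grab_frame("scene");g=arm.grab_frame("top");pickle.dump(f,open("s3.pkl","wb"))
cv2.imwrite("pics/a4.png",np.hstack([crop(f,261,170,40,400),crop(g,296,237,40,400)]))
S=pickle.load(open("scene.pkl","rb"))
zt=arm.get_state()["eef_pos"][2]-.0913
p=arm.get_state()["eef_pos"]
for dz in(0,.03,.04,.045,.075): print("pred axis px",dz,proj(f,[p[0],p[1],zt+dz]).round(1))
print("hub px pred",proj(f,[p[0],p[1],.093]).round(1))
W=cloud(f)[120:215,235:290].reshape(-1,3)
for lo,hi in((.104,.112),(.112,.12),(.145,.149),(.152,.176),(.182,.2)):
    Q=W[(W[:,2]>lo)&(W[:,2]<hi)&(np.hypot(W[:,0]-.518,W[:,1]-.018)<.03)];print(lo,len(Q),Q.mean(0).round(4),cv2.minEnclosingCircle((Q[:,:2]*1000).astype(np.float32)) if len(Q)>3 else 0)
```

```text
t 8.4 pos [0.5186 0.0189 0.1911] [ 3.1415e+00 -1.7000e-03  3.5820e-01] F [-0.1  0.1 -2.4] w 0.0236
d mm [-0.9  0.6 -4. ] r [ 0.    -0.002 -0.002]
pred axis px 0 [259.8 183.4]
pred axis px 0.03 [259.1 170.4]
pred axis px 0.04 [258.9 165.9]
pred axis px 0.045 [258.8 163.7]
pred axis px 0.075 [258.1 150. ]
hub px pred [259.9 186.1]
0.104 25 [0.5246 0.0162 0.1084] ((522.6461791992188, 17.27939796447754), 6.435014724731445)
0.112 22 [0.5253 0.0162 0.1164] ((524.837646484375, 18.492897033691406), 8.1510009765625)
0.145 16 [0.525  0.0169 0.1467] ((526.4476928710938, 18.981637954711914), 12.911299705505371)
0.152 99 [0.5289 0.0138 0.1675] ((520.3196411132812, 18.131240844726562), 28.52850341796875)
0.182 247 [0.5308 0.0142 0.1922] ((519.3101806640625, 17.660106658935547), 29.379100799560547)
```

View pics/a4.png

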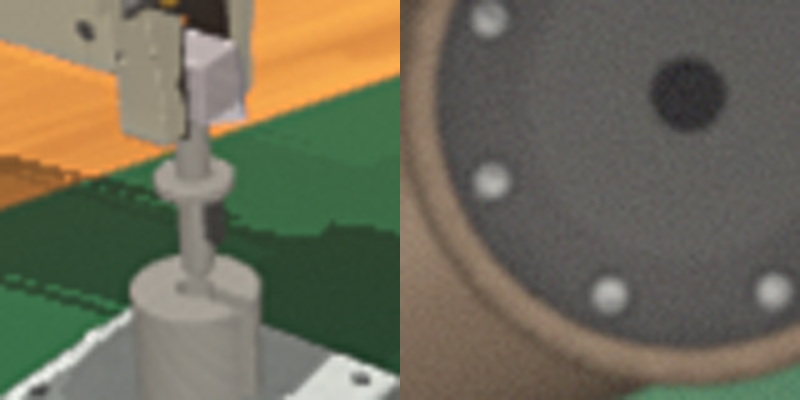

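The crop shows the tip at about (199,278) just above the hub top, whose centre is at about (195,287). The shaft sits about 2 mm to the image right. I'll fit circles to the depth points of both from the same camera.

```bash
cat >> h.py <<'E'
from scipy.optimize import least_squares
def cyl(W,lo,hi,r,c0,tol=.006):
    Q=W.reshape(-1,3);Q=Q[(Q[:,2]>lo)&(Q[:,2]<hi)]
    c=np.array(c0)
    for k in range(4):
        q=Q[np.abs(np.hypot(*(Q[:,:2]-c).T)-r)<tol/(1+.5*k)]
        if len(q)<5: return None
        c=least_squares(lambda c:np.hypot(*(q[:,:2]-c).T)-r,c,loss="soft_l1",f_scale=.001).x
    return (c*1000).round(2),len(q)
E
python3 - <<'E'
from h import *
f=pickle.load(open("s3.pkl","rb"));S=pickle.load(open("scene.pkl","rb"))
for n,F in(("now",f),("start",S)):
    W=cloud(F)
    for lo,hi in((.05,.07),(.06,.09),(.07,.09)): print(n,"hub",cyl(W,lo,hi,.026,[.52,.0165]))
W=cloud(f)
for lo,hi,r in((.106,.1155,.007),(.106,.138,.007),(.140,.144,.016),(.147,.17,.007),(.15,.17,.007)): print(lo,cyl(W,lo,hi,r,[.52,.018]))
E
```

```text
now hub (array([518.85,  17.37]), 184)
now hub (array([518.93,  17.2 ]), 278)
now hub (array([518.94,  17.21]), 183)
start hub (array([518.73,  17.12]), 179)
start hub (array([518.8 ,  17.25]), 274)
start hub (array([518.79,  17.26]), 187)
0.106 (array([519.93,  19.18]), 26)
0.106 (array([521.19,  19.87]), 80)
0.14 (array([519.54,  18.81]), 40)
0.147 (array([519.22,  18.88]), 57)
0.15 (array([519.23,  18.94]), 44)
```

>>> jog_arm:
  targets:
    - {"dx": -1.1, "dy": 1.3, "dz": 0, "rx": 0, "ry": 0, "rz": 0, "gripper": 0.9}
    - {"dx": -1.1, "dy": 1.3, "dz": 0, "rx": 0, "ry": 0, "rz": 0, "gripper": 0.9}
    - {"dx": -1.1, "dy": 1.3, "dz": 2, "rx": 0, "ry": 0, "rz": 0, "gripper": 0.9}
    - {"dx": -1.1, "dy": 1.3, "dz": 4, "rx": 0, "ry": 0, "rz": 0, "gripper": 0.9}
    - {"dx": -1.1, "dy": 1.3, "dz": 6, "rx": 0, "ry": 0, "rz": 0, "gripper": 0.9}
    - {"dx": -1.1, "dy": 1.3, "dz": 8, "rx": 0, "ry": 0, "rz": 0, "gripper": 0.9}
    - {"dx": -1.1, "dy": 1.3, "dz": 10, "rx": 0, "ry": 0, "rz": 0, "gripper": 0.9}
    - {"dx": -1.1, "dy": 1.3, "dz": 10, "rx": 0, "ry": 0, "rz": 0, "gripper": 0.9}

```text
t: 9.17
eef_pos: [0.5172, 0.0172, 0.1795]
ee_rot: [-3.142, 0.001, 0.358]
force: [0.7, 0.8, -1.7]
width: 0.0238
gripper_force: 45.0
```

>>> jog_arm:
  targets:
    - {"dx": 0, "dy": 0, "dz": 1, "rx": 0, "ry": 0, "rz": 0, "gripper": 0.9}
    - {"dx": 0, "dy": 0, "dz": 2, "rx": 0, "ry": 0, "rz": 0, "gripper": 0.9}
    - {"dx": 0, "dy": 0, "dz": 3, "rx": 0, "ry": 0, "rz": 0, "gripper": 0.9}
    - {"dx": 0, "dy": 0, "dz": 4, "rx": 0, "ry": 0, "rz": 0, "gripper": 0.9}
    - {"dx": 0, "dy": 0, "dz": 5, "rx": 0, "ry": 0, "rz": 0, "gripper": 0.9}
    - {"dx": 0, "dy": 0, "dz": 6, "rx": 0, "ry": 0, "rz": 0, "gripper": 0.9}
    - {"dx": 0, "dy": 0, "dz": 6, "rx": 0, "ry": 0, "rz": 0, "gripper": 0.9}
    - {"dx": 0, "dy": 0, "dz": 6, "rx": 0, "ry": 0, "rz": 0, "gripper": 0.9}

```text
t: 9.83
eef_pos: [0.5175, 0.0172, 0.174]
ee_rot: [3.142, -0.0, 0.358]
force: [-1.0, -0.1, -2.7]
width: 0.0236
gripper_force: 45.0
```

>>> jog_arm:
  targets:
    - {"dx": 0, "dy": 0, "dz": 1, "rx": 0, "ry": 0, "rz": 0, "gripper": 0.9}
    - {"dx": 0, "dy": 0, "dz": 2, "rx": 0, "ry": 0, "rz": 0, "gripper": 0.9}
    - {"dx": 0, "dy": 0, "dz": 3, "rx": 0, "ry": 0, "rz": 0, "gripper": 0.9}
    - {"dx": 0, "dy": 0, "dz": 4, "rx": 0, "ry": 0, "rz": 0, "gripper": 0.9}
    - {"dx": 0, "dy": 0, "dz": 5, "rx": 0, "ry": 0, "rz": 0, "gripper": 0.9}
    - {"dx": 0, "dy": 0, "dz": 6, "rx": 0, "ry": 0, "rz": 0, "gripper": 0.9}
    - {"dx": 0, "dy": 0, "dz": 7, "rx": 0, "ry": 0, "rz": 0, "gripper": 0.9}
    - {"dx": 0, "dy": 0, "dz": 8, "rx": 0, "ry": 0, "rz": 0, "gripper": 0.9}

```text
t: 10.5
eef_pos: [0.5175, 0.0172, 0.166]
ee_rot: [3.142, -0.0, 0.358]
force: [0.1, -0.8, -2.5]
width: 0.0238
gripper_force: 45.0
```

>>> jog_arm:
  targets:
    - {"dx": 0, "dy": 0, "dz": 1, "rx": 0, "ry": 0, "rz": 0, "gripper": 0.9}
    - {"dx": 0, "dy": 0, "dz": 2, "rx": 0, "ry": 0, "rz": 0, "gripper": 0.9}
    - {"dx": 0, "dy": 0, "dz": 3, "rx": 0, "ry": 0, "rz": 0, "gripper": 0.9}
    - {"dx": 0, "dy": 0, "dz": 4, "rx": 0, "ry": 0, "rz": 0, "gripper": 0.9}
    - {"dx": 0, "dy": 0, "dz": 5, "rx": 0, "ry": 0, "rz": 0, "gripper": 0.9}
    - {"dx": 0, "dy": 0, "dz": 6, "rx": 0, "ry": 0, "rz": 0, "gripper": 0.9}
    - {"dx": 0, "dy": 0, "dz": 7, "rx": 0, "ry": 0, "rz": 0, "gripper": 0.9}
    - {"dx": 0, "dy": 0, "dz": 8, "rx": 0, "ry": 0, "rz": 0, "gripper": 0.9}

```text
t: 11.17
eef_pos: [0.5175, 0.0172, 0.158]
ee_rot: [3.142, -0.0, 0.358]
force: [0.1, 0.0, -3.9]
width: 0.0235
gripper_force: 45.0
```

>>> jog_arm:
  targets:
    - {"dx": 0, "dy": 0, "dz": 2, "rx": 0, "ry": 0, "rz": 0, "gripper": 0.9}
    - {"dx": 0, "dy": 0, "dz": 4, "rx": 0, "ry": 0, "rz": 0, "gripper": 0.9}
    - {"dx": 0, "dy": 0, "dz": 6, "rx": 0, "ry": 0, "rz": 0, "gripper": 0.9}
    - {"dx": 0, "dy": 0, "dz": 8, "rx": 0, "ry": 0, "rz": 0, "gripper": 0.9}
    - {"dx": 0, "dy": 0, "dz": 10, "rx": 0, "ry": 0, "rz": 0, "gripper": 0.9}
    - {"dx": 0, "dy": 0, "dz": 11, "rx": 0, "ry": 0, "rz": 0, "gripper": 0.9}
    - {"dx": 0, "dy": 0, "dz": 12, "rx": 0, "ry": 0, "rz": 0, "gripper": 0.9}
    - {"dx": 0, "dy": 0, "dz": 12, "rx": 0, "ry": 0, "rz": 0, "gripper": 0.9}
  force: 55

```text
t: 11.83
eef_pos: [0.5178, 0.0173, 0.1463]
ee_rot: [3.141, -0.001, 0.358]
force: [-2.4, 0.0, 5.6]
width: 0.0239
gripper_force: 55.0
```

>>> jog_arm:
  targets:
    - {"dx": 0, "dy": 0, "dz": 0.5, "rx": 0, "ry": 0, "rz": 0, "gripper": 0.9}
    - {"dx": 0, "dy": 0, "dz": 1, "rx": 0, "ry": 0, "rz": 0, "gripper": 0.9}
    - {"dx": 0, "dy": 0, "dz": 1.5, "rx": 0, "ry": 0, "rz": 0, "gripper": 0.9}
    - {"dx": 0, "dy": 0, "dz": 2, "rx": 0, "ry": 0, "rz": 0, "gripper": 0.9}
    - {"dx": 0, "dy": 0, "dz": 2.5, "rx": 0, "ry": 0, "rz": 0, "gripper": 0.9}
    - {"dx": 0, "dy": 0, "dz": 2.5, "rx": 0, "ry": 0, "rz": 0, "gripper": 0.9}
    - {"dx": 0, "dy": 0, "dz": 2.5, "rx": 0, "ry": 0, "rz": 0, "gripper": 0.9}
    - {"dx": 0, "dy": 0, "dz": 2.5, "rx": 0, "ry": 0, "rz": 0, "gripper": 0.9}

```text
t: 12.5
eef_pos: [0.5179, 0.0173, 0.1444]
ee_rot: [3.141, -0.001, 0.359]
force: [-2.3, 0.3, 9.5]
width: 0.0236
gripper_force: 55.0
```

>>> jog_arm:
  targets:
    - {"dx": 0, "dy": 0, "dz": 0.3, "rx": 0, "ry": 0, "rz": 0, "gripper": 0.9}
    - {"dx": 0, "dy": 0, "dz": 0.6, "rx": 0, "ry": 0, "rz": 0, "gripper": 0.9}
    - {"dx": 0, "dy": 0, "dz": 0.9, "rx": 0, "ry": 0, "rz": 0, "gripper": 0.9}
    - {"dx": 0, "dy": 0, "dz": 1.2, "rx": 0, "ry": 0, "rz": 0, "gripper": 0.9}
    - {"dx": 0, "dy": 0, "dz": 1.2, "rx": 0, "ry": 0, "rz": 0, "gripper": 0.9}
    - {"dx": 0, "dy": 0, "dz": 1.2, "rx": 0, "ry": 0, "rz": 0, "gripper": 0.9}
    - {"dx": 0, "dy": 0, "dz": 1.2, "rx": 0, "ry": 0, "rz": 0, "gripper": 0.9}
    - {"dx": 0, "dy": 0, "dz": 1.2, "rx": 0, "ry": 0, "rz": 0, "gripper": 0.9}

```text
t: 13.17
eef_pos: [0.518, 0.0173, 0.1443]
ee_rot: [3.141, -0.002, 0.359]
force: [-7.5, 2.0, 20.2]
width: 0.0237
gripper_force: 55.0
```

Run:
```python
from h import *
from station import arm
go(arm,[.518,.0172,.144],.36)
f=arm.grab_frame("scene");g=arm.grab_frame("scene")
cv2.imwrite("pics/a5.png",crop(f,261,190,35,500))
W=cloud(f)
P=W.reshape(-1,3);P=P[np.hypot(P[:,0]-.52,P[:,1]-.018)<.016];P=P[(P[:,2]>.085)&(P[:,2]<.108)];print("collar z hist",np.histogram(P[:,2],8))
s=arm.get_state();print(s["force"])
```

```text
t 13.17 pos [0.518  0.0173 0.1443] [ 3.141e+00 -1.600e-03  3.590e-01] F [-7.5  2.  20.2] w 0.0237
d mm [0.  0.1 0.3] r [ 0.001 -0.002 -0.001]
collar z hist (array([ 3, 10, 13, 42, 29,  7,  8, 10]), array([0.08736272, 0.08983446, 0.0923062 , 0.09477793, 0.09724967,
       0.0997214 , 0.10219314, 0.10466487, 0.10713661]))
[-7.19982138  1.14147354 19.6274239 ]
```

View pics/a5.png

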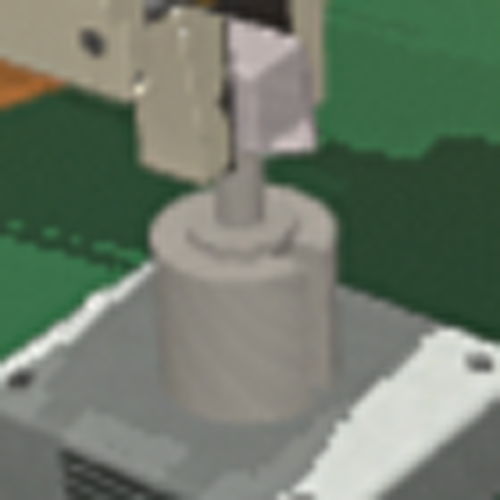

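The crop shows the collar flat on the hub at (242,235). The force rose sharply with no further travel, so the shaft is fully seated.

```bash
python3 -c "
from station import arm
print(arm.job_done())"
```

```text
the job is handed in; nothing more can be done
None
```

I took the shaft from the stand, dipped it in the grease pot and pushed it fully home in the hub with the key in its keyway; I handed the job in at about 13 s, still holding it pressed down with about 20 N.

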